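# Point out the sample and its cup, then confirm

### The job

Register the next spectrometer job for the bench camera: point straight down at the brass sample disc with the fingertips about two centimetres above it and stay there for two seconds, then point in the same way at the small white sample cup, from just above the middle of its mouth, for two seconds, and then press the green button fully down to confirm, let it come up and draw clear. Touch, push or lift none of the parts, do not dip low over any of the other parts on the way, and leave the red button alone.

Things in the scene. Friction and masses are not known exactly. Their poses are not given: they have to be found in the camera images.
- brass_disc_top (a point): Brass sample disc, a low yellow-gold solid disc, diameter 34 mm, 7 mm high, lying flat on the worktop, loose. Point at the centre of its top face; z axis up. 
- cup_top (a point): Small white empty thin-walled sample cup, open at the top, diameter 37 mm at the rim, 26 mm high, loose and very light. Point at the centre of its mouth, level with the rim; z axis up.
- steel_disc_top (a point): Bystander: grey steel sample disc, diameter 40 mm, 9 mm high, loose. Point at the centre of its top face; z axis up. 
- brass_bush_top (a point): Bystander: yellow-gold brass bush, a tall ring with a bore, diameter 30 mm, 26 mm high, loose. Point at the centre of its top face; z axis up. 
- steel_bush_top (a point): Bystander: grey steel bush with a bore, diameter 36 mm, 18 mm high, loose. Point at the centre of its top face; z axis up. 
- black_loupe_top (a point): Bystander: black round eye loupe, diameter 38 mm, 30 mm high, loose. Point at the centre of its top face; z axis up. 
- ring_gauge_top (a point): Bystander: grey ring gauge with knurled rim and a small bore, diameter 40 mm, 14 mm high, loose. Point at the centre of its top face; z axis up. 
- green_button_top (a point): Round green push button, diameter 28 mm, on a fixed aluminium station plate (64 by 136 mm, 12 mm thick, lying on the worktop) that carries it and a red one 68 mm apart, each in a black housing. Point at the centre of the button's top; it is pressed straight down, about 4 N at the bottom of its 6 mm travel, and springs back up.
- red_button_top (a point): Round red push button, the same size and make, on the same plate; not to be pressed. Point at the centre of its top.
- green_button (a joint): Travel of the green button in m: 0 up, 0.006 fully down.
- red_button (a joint): Travel of the red button in m: 0 up, 0.006 fully down.
- brass_disc: Brass sample disc (the body itself; origin at the centre of its underside).
- cup: Small white empty thin-walled sample cup (the body itself; origin at the centre of its underside).
- steel_disc: Bystander: grey steel sample disc (the body itself; origin at the centre of its underside).
- brass_bush: Bystander: yellow-gold brass bush (the body itself; origin at the centre of its underside).
- steel_bush: Bystander: grey steel bush with a bore (the body itself; origin at the centre of its underside).
- black_loupe: Bystander: black round eye loupe (the body itself; origin at the centre of its underside).
- ring_gauge: Bystander: grey ring gauge with knurled rim and a small bore (the body itself; origin at the centre of its underside).
There are look-alikes about, which are no part of the job. Leave any purple or turquoise look-alike of the cup alone.

How it is judged (in metres and radians):
On the way, in this order (a step that is already met when the one before it is completed fails the run):
1. the fingertips point at the brass sample disc from just above and dwell there (horizontal distance between the grasp point and brass_disc_top below 0.02 m and z of the grasp point in the frame of brass_disc_top between 0.015 and 0.08 m), for 1.2 s.
2. the fingertips point at the sample cup from just above its rim and dwell there (horizontal distance between the grasp point and cup_top below 0.02 m and z of the grasp point in the frame of cup_top between 0.015 and 0.08 m), for 1.2 s.
3. the green button is pressed down (value of joint green_button above 0.0045 m), for 0.05 s.
At the end, for the whole second after the job is handed in: Both buttons up (within 1 mm); all seven parts at rest within 8 mm of their starts. Before: each pointing held 1.2 s, grasp point (19 mm behind the fingertips) within 20 mm sideways of the centre and 15 to 80 mm above the top; then green pressed 4.5 mm or more (value of joint each of green_button, red_button below 0.001 m and distance of each of brass_disc_top, cup_top, steel_disc_top, brass_bush_top, steel_bush_top, black_loupe_top, ring_gauge_top from where it was at the start of the episode below 0.008 m and linear speed of each of brass_disc, cup, steel_disc, brass_bush, steel_bush, black_loupe, ring_gauge below 0.02 m/s); the robot touches nothing.
It fails at once if the robot touches any of the seven parts (contact force between any of the fingers, the arm and brass_disc above 0.3 N or contact force between any of the fingers, the arm and cup above 0.3 N or contact force between any of the fingers, the arm and steel_disc above 0.3 N or contact force between any of the fingers, the arm and brass_bush above 0.3 N or contact force between any of the fingers, the arm and steel_bush above 0.3 N or contact force between any of the fingers, the arm and black_loupe above 0.3 N or contact force between any of the fingers, the arm and ring_gauge above 0.3 N).
It fails at once if any of the seven parts is pushed, lifted or carried (moved by more than 8 mm) (distance of any of brass_disc_top, cup_top, steel_disc_top, brass_bush_top, steel_bush_top, black_loupe_top, ring_gauge_top from where it was at the start of the episode above 0.008 m).
It fails at once if a wrong part is pointed at: the grasp point comes within 20 mm sideways of its centre and less than 55 mm (fingertips less than about 36 mm) above its top ((horizontal distance between the grasp point and steel_disc_top below 0.02 m and z of the grasp point in the frame of steel_disc_top below 0.055 m) or (horizontal distance between the grasp point and brass_bush_top below 0.02 m and z of the grasp point in the frame of brass_bush_top below 0.055 m) or (horizontal distance between the grasp point and steel_bush_top below 0.02 m and z of the grasp point in the frame of steel_bush_top below 0.055 m) or (horizontal distance between the grasp point and black_loupe_top below 0.02 m and z of the grasp point in the frame of black_loupe_top below 0.055 m) or (horizontal distance between the grasp point and ring_gauge_top below 0.02 m and z of the grasp point in the frame of ring_gauge_top below 0.055 m)).
It fails at once if the red button is pressed (more than 2 mm) (value of joint red_button above 0.002 m).
It also fails if it takes over 54 s, if anything falls off the work surface, if the arm or the gripper's body presses on something with over 40 N, if the wrist force passes 120 N, or if a joint passes its speed limit or range.

### The arm

A 6-joint arm with a two-finger parallel gripper is mounted at the origin on a cart in front of the work surface, level with it; the furniture and walls round the work are solid. World frame = base frame: x ahead of the robot, y to its left, z up, the work surface at z = 0. Lengths are in mm, angles in degrees, forces in N, time in s.
With the tool pointing down it reaches from about 325 to 925 mm from the base axis. Payload 3.1 kg.
Tool frame: the origin (TCP) lies at the very end of the fingers, on their centre line; the grasp point (between the pads) lies grasp_offset behind it (grasp_offset is the distance from the TCP to the grasp point, in mm); z points along the fingers, y is the line along which they close (so a half turn about z gives the same grasp; the last joint's range is limited). The gripper opens to 85 mm and grips with 20 to 120 N. Pads are 22 mm wide; open, the fingers measure 114 mm over their backs; the gripper's body (76 mm by 85 mm) begins 54 mm behind the grasp point. The pads swing forward as they close: fully open they stand 13 mm farther back than shut.
Start: joints at [-82.403, 12.427, 92.441, -0, 75.132, -6.429], TCP at [151.497, -606.373, 231.3] pointing down, gripper open.
Joint ranges: [-157.48, 157.48], [-44.54, 120.13], [17.64, 146.25], [-64.5, 244.5], [7.68, 150.69], [-147.95, 147.95]. Speed limits (degrees/s): [159.86, 159.86, 180, 180, 180, 180].

### API

Orientations are given as [roll, pitch, yaw] about the fixed x, y, z axes, in that order (R = Rz(yaw) Ry(pitch) Rx(roll)).
In Python, from station import * gives the robot as it stands. Calls block until the motion is done:
- goto(position, orientation): joint-space move of the TCP to a pose.
- move_l(position, attitude=None, speed=150): straight line of the TCP; attitude=None keeps the orientation; speed is the mean speed in mm/s.
- move_j(angles): joint-space move.
- grip(opening, squeeze=None): finger opening in mm; squeeze is the grip in N (None keeps the last); returns when the fingers have stopped.
- wait(seconds).
- solve_ik(position, orientation): joint angles nearest the present ones, or None.
- get_obs(): the state.
- get_image(name): name is "scene" or "side" or "wrist"; returns the picture (480x640x3 uint8, red, green, blue); there is no depth.
- get_calibration(name): a dict with "fx", "fy", "cx", "cy" (pixels), "D" ([k1, k2, p1, p2, k3] as OpenCV has them; the pictures are not rectified), "R" (3x3) and "t" (3): a world point X has camera coordinates R X + t; the wrist camera has in their place "mount" (4x4, takes a point from camera to tool coordinates, whose origin is the TCP and whose axes are the flange's). Camera axes: x right, y down, z forward; pixel columns grow to the right and rows downward; lengths in mm; the calibration is good to about 2 mm. A picture is of the moment at which its call begins: read the wrist's pose just before it. get_calibration takes no time and is no camera call.
A pose or a line that the arm cannot do raises Unreachable and nothing moves.
- sign_off(): hands the job in; it is judged then, once.
Trained networks look in the newest picture that a camera, given by its name, has taken for a name from the list of things; names that differ only in an ending like _2 or _b are one class to them, and where a whole thing is asked for, a point or a joint stands for the part that bears it (a point fixed in the world has none). Each returns a list of dicts, best first, with "score" (0 to 1); they miss things now and then, are a little off and sometimes report something else, mostly with a low value. They report only what shows in the picture. A call takes as long as a camera call. They do not tell look-alikes from the thing itself.
- spot_in(name, camera): "extent" ([centre column, centre row, width, height] in pixels, round what is visible of it).
- regions_of(name, camera): "region" (480x640 bool, what is visible of it) and "extent" ([centre column, centre row, width, height] in pixels, round what is visible of it).
The state is a dict: "t": time; "joint_pos": joint angles; "qvel": joint speeds; "effort": joint torques, N m; "tcp_pos": TCP position; "ee_rot": TCP orientation; "wrist_force": force on the tool from outside, world axes, zero at the start; "moment": the same for the moment, N m; "grip_width": finger opening in mm; "grip_force": force on a finger pad.
Only numpy, scipy, OpenCV 4.12 (cv2) and the standard library are available. Lean on these libraries where they do the work, as an engineer would, in place of code of your own. Each camera call takes 0.05 s, during which the arm holds its last target. There are 200 camera calls.

## Working session

There is one attempt and no reset: what is moved stays moved. The work goes in short steps, each a Python script; the robot and the scene stay as the last script left them, time stands still between calls to the robot, and variables do not carry over. Pictures are saved under pics/ and viewed, at most 10 in all, crops included, and the job is handed in when it is done.

```bash
mkdir -p pics; python3 - <<'E'
from station import *
import cv2, numpy as np
o=get_obs(); print(o['t'],o['tcp_pos'],o['ee_rot'],o['grip_width'])
for c in ['scene','side']:
    im=get_image(c); cv2.imwrite(f'pics/{c}0.png',cv2.cvtColor(im,cv2.COLOR_RGB2BGR))
    k=get_calibration(c); R=np.array(k['R']); print(c,(-R.T@np.array(k['t'])).round(),k['fx'])
    for n in ['brass_disc','cup','steel_disc','brass_bush','steel_bush','black_loupe','ring_gauge','green_button','red_button']:
        print(n,[(np.round(d['extent']).astype(int).tolist(),round(d['score'],2)) for d in spot_in(n,c)][:4])
print(get_obs()['t'])
E
```

```text
0.0 [ 151.36737869 -605.54066258  229.93199321] [-1.79861782e+02 -1.52906452e-02  1.40246495e+01] 85.2704988408737
scene [-454.  737.  931.] 594.1785206548066
brass_disc [([376, 225, 14, 11], 0.6)]
cup [([310, 226, 14, 14], 0.66), ([295, 252, 24, 17], 0.63)]
steel_disc []
brass_bush [([376, 257, 10, 17], 0.59), ([350, 239, 24, 16], 0.3)]
steel_bush []
black_loupe [([335, 271, 18, 20], 0.51)]
ring_gauge [([350, 238, 17, 11], 0.62)]
green_button [([254, 306, 14, 4], 0.54)]
red_button [([376, 255, 15, 18], 0.58), ([279, 296, 11, 13], 0.5)]
side [ 277. -709.  602.] 479.0339092900246
brass_disc []
cup [([383, 355, 21, 30], 0.97), ([316, 230, 19, 18], 0.83), ([428, 378, 11, 28], 0.75), ([399, 314, 19, 28], 0.69)]
steel_disc [([315, 395, 27, 29], 0.84), ([228, 189, 8, 12], 0.42)]
brass_bush [([314, 396, 27, 24], 0.61), ([274, 292, 18, 24], 0.57)]
steel_bush [([291, 340, 24, 24], 0.96)]
black_loupe [([384, 355, 24, 26], 0.69), ([260, 253, 19, 26], 0.61)]
ring_gauge [([330, 280, 21, 17], 0.81), ([274, 296, 17, 19], 0.48), ([261, 251, 22, 23], 0.35)]
green_button []
red_button [([261, 252, 20, 25], 0.55)]
1.0
```

View pics/scene0.png

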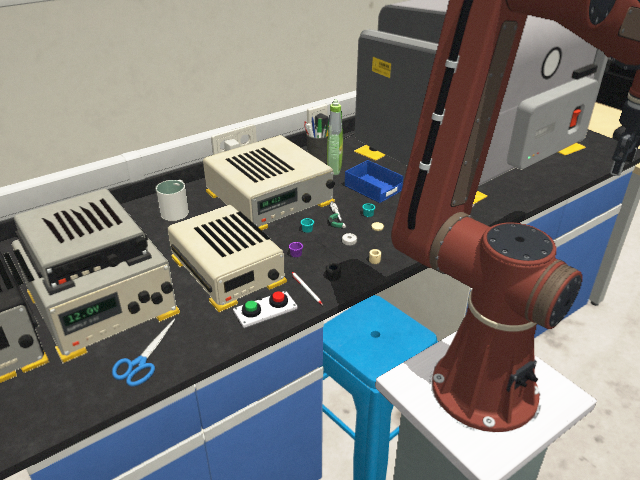

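View pics/side0.png

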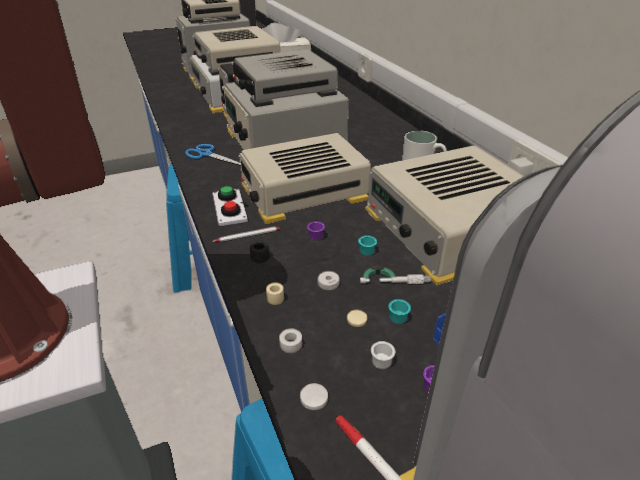

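Side view: the brass disc is the low gold disc at (357,318), and the gold look-alike is the brass bush at (275,293). The white cup is at (383,354). The look-alike cups are turquoise at (399,312) and (368,245), and purple at (316,231) and (430,378). Steel disc (314,396), steel bush (291,341), ring gauge (328,280), loupe (259,252), green button (227,191), red button (230,208).

```bash
cat > h.py <<'E'
from station import *
import cv2, numpy as np
from scipy.spatial.transform import Rotation as Ro
def ray(cam,uv,obs=None):
    k=get_calibration(cam); K=np.array([[k['fx'],0,k['cx']],[0,k['fy'],k['cy']],[0,0,1]])
    p=cv2.undistortPoints(np.array([[uv]],float),K,np.array(k['D'],float))[0,0]; d=np.array([*p,1])
    if 'mount' in k:
        M=np.array(k['mount']); T=np.eye(4); T[:3,:3]=Ro.from_euler('xyz',obs['ee_rot'],degrees=True).as_matrix(); T[:3,3]=obs['tcp_pos']
        W=T@M; return W[:3,3],W[:3,:3]@d
    R=np.array(k['R']); return -R.T@np.array(k['t']),R.T@d
def at(cam,uv,z,obs=None):
    o,d=ray(cam,uv,obs); return (o+d*(z-o[2])/d[2]).round(1)
E
python3 - <<'E'
from h import *
S=dict(brass=((357,318),4),cup=((383,354),13),steeld=((314,396),5),sbush=((291,341),9),bbush=((275,293),13),ring=((328,280),7),loupe=((259,252),15),green=((227,191),25),red=((230,208),25),turq=((399,312),13),turq2=((368,245),13),purp=((316,231),13),purp2=((430,378),13),boxcorner=((274,217),0),box2corner=((438,279),0),bigcorner=((410,475),0))
for n,(p,z) in S.items(): print(n,at('side',p,z))
C=dict(brass=((377,226),4),bbush=((376,256),13),ring=((349,239),7),loupe=((334,271),15),green=((251,308),25),red=((279,297),25))
for n,(p,z) in C.items(): print('scene',n,at('scene',p,z))
print(get_calibration('wrist')['mount'])
E
```

```text
brass [ 566.  -201.2    4. ]
cup [ 563.9 -294.4   13. ]
steeld [ 437.2 -317.5    5. ]
sbush [ 442.2 -209.3    9. ]
bbush [454.3 -95.6  13. ]
ring [559.1 -94.7   7. ]
loupe [463.4  27.9  15. ]
green [461.1 268.2  25. ]
red [448.7 193.3  25. ]
turq [ 634.3 -224.7   13. ]
turq2 [674.8 -35.   13. ]
purp [596.7  51.9  13. ]
purp2 [ 605.8 -362.2   13. ]
boxcorner [537.9 156.3   0. ]
box2corner [ 755.7 -167.6    0. ]
bigcorner [ 505.2 -471.9    0. ]
scene brass [ 567.  -199.1    4. ]
scene bbush [452.9 -98.1  13. ]
scene ring [559.9 -93.9   7. ]
scene loupe [464.4  28.6  15. ]
scene green [456.5 270.   25. ]
scene red [451.4 198.2  25. ]
[[ 4.85582653e-04 -9.65981991e-01 -2.58608887e-01  6.49605683e+01]
 [ 9.99998985e-01  1.22690443e-04  1.41938433e-03  8.03599264e-02]
 [-1.33937086e-03 -2.58609314e-01  9.65981071e-01 -1.44110664e+02]
 [ 0.00000000e+00  0.00000000e+00  0.00000000e+00  1.00000000e+00]]
```

```bash
python3 - <<'E'
from h import *
grip(0)
goto([100,-440,260],[180,0,14])
goto([400,-185,260],[180,0,70])
goto([540,-210,250],[180,0,90])
wait(.3); o=get_obs(); print(o['t'],o['tcp_pos'],o['ee_rot'],o['grip_width'])
im=get_image('wrist'); cv2.imwrite('pics/w1.png',cv2.cvtColor(im,cv2.COLOR_RGB2BGR))
for n,z in [('brass_disc',7),('cup',26)]:
    for d in regions_of(n,'wrist')[:5]:
        m=d['region']; e=d['extent']; c=im[m].mean(0).round()
        (u,v),r=cv2.minEnclosingCircle(np.argwhere(m)[:,::-1].astype(np.float32))
        print(n,round(d['score'],2),np.round(e),c,at('wrist',e[:2],z,o))
E
```

```text
4.8917 [ 539.30993285 -210.15423363  250.6454401 ] [1.79957878e+02 2.55319229e-02 8.99481228e+01] -0.02555896303836399
brass_disc 0.56 [348. 196.  31.  34.] [253. 250. 220.] [ 565.4 -200.2    7. ]
cup 0.81 [475.  18.  41.  36.] [ 68. 195. 187.] [673.2 -40.8  26. ]
cup 0.73 [385. 336.  27.  15.] [117.  64. 140.] [ 606.6 -350.9   26. ]
cup 0.67 [347. 286.  35.  30.] [222. 220. 216.] [ 564.8 -292.8   26. ]
cup 0.62 [416. 219.  38.  32.] [ 72. 191. 182.] [ 632.9 -221.2   26. ]
```

View pics/w1.png

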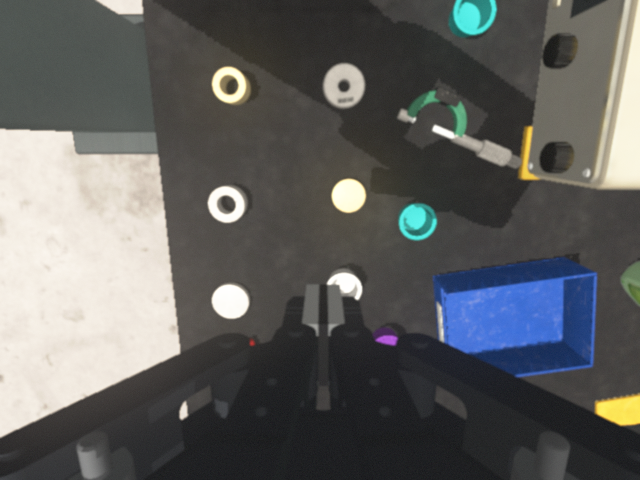

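Wrist view: the candidates for the brass disc are the solid gold disc at (348,196), chosen, and the gold ring with a bore at (231,86), which is the bush. For the cup they are white at (346,286), chosen, turquoise at (417,221) and (474,14), purple at (387,338), and the white-looking steel disc at (230,301). Here is a close crop to check both choices.

```bash
python3 -c "
import cv2;i=cv2.imread('pics/w1.png');cv2.imwrite('pics/crop.png',cv2.resize(i[160:320,290:450],None,fx=3.5,fy=3.5,interpolation=2))"
```

```text
(no output)
```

View pics/crop.png

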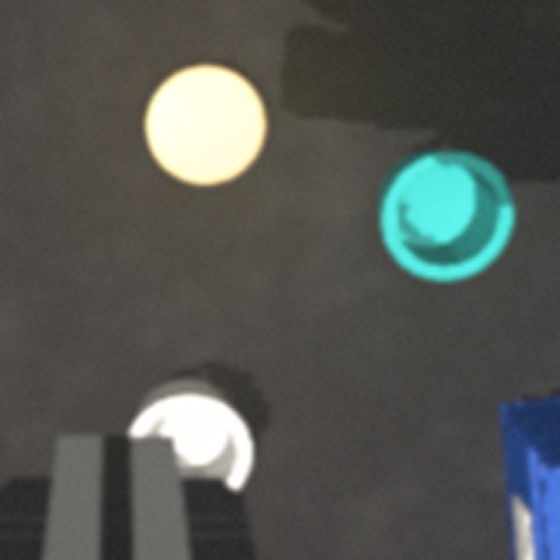

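The crop shows a solid gold disc and a white open cup, clear of the turquoise one. I'll do both pointings now, then look at the buttons.

```bash
python3 - <<'E'
from h import *
A=[180,0,90]
move_l([566,-200,110],A,speed=200)
move_l([566,-200,29],speed=100); wait(2.1); o=get_obs(); print(o['t'],o['tcp_pos'])
get_image('side')
move_l([566,-200,120],speed=150)
move_l([565,-293,120],speed=150)
move_l([565,-293,48],speed=90); wait(.2)
im=get_image('side'); cv2.imwrite('pics/s2.png',cv2.cvtColor(im[230:410,260:500],cv2.COLOR_RGB2BGR))
wait(1.9); o=get_obs(); print(o['t'],o['tcp_pos'],o['wrist_force'])
move_l([565,-293,220],speed=200)
goto([440,-30,250],A)
goto([440,190,230],A)
wait(.3); o=get_obs(); print(o['t'],o['tcp_pos'])
im=get_image('wrist'); cv2.imwrite('pics/w2.png',cv2.cvtColor(im,cv2.COLOR_RGB2BGR))
for n in ['green_button','red_button']:
    for d in spot_in(n,'wrist')[:3]: print(n,round(d['score'],2),np.round(d['extent']),at('wrist',d['extent'][:2],28,o))
hsv=cv2.cvtColor(im,cv2.COLOR_RGB2HSV)
for lo,hi in [((45,120,50),(80,255,255)),((0,150,80),(8,255,255))]:
    n,l,s,c=cv2.connectedComponentsWithStats(cv2.inRange(hsv,lo,hi))
    for i in range(1,n):
        if s[i,4]>150: print(s[i],c[i].round(1),at('wrist',c[i],28,o))
E
```

```text
8.9667 [ 565.99210377 -199.99642281   28.9889433 ]
13.6417 [ 564.99911677 -292.99300368   47.9933216 ] [ 1.13769456 -0.02832328  0.63600927]
16.9583 [440.43760348 188.96989908 230.20733585]
green_button 0.98 [345. 126.  30.  27.] [459.8 266.2  28. ]
red_button 0.93 [334. 199.  27.  30.] [450.5 201.3  28. ]
[330 109  29  31 694] [344. 124.] [459.1 268.1  28. ]
[319 187  29  29 662] [333.4 201.4] [450.2 199.5  28. ]
```

View pics/w2.png

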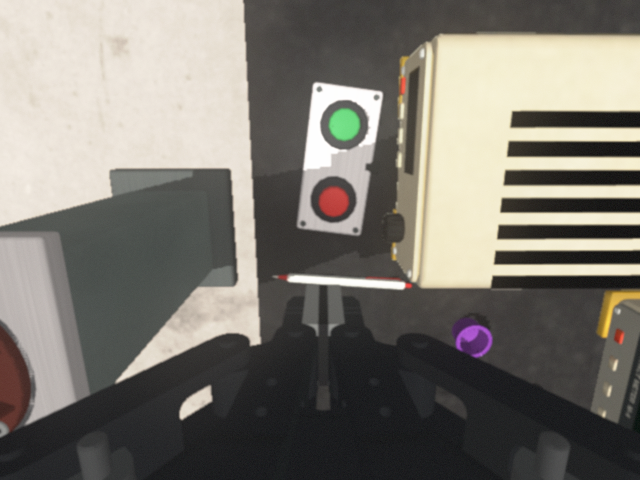

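View pics/s2.png

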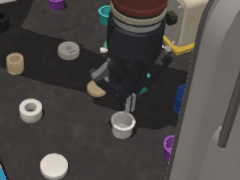

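Side crop: the tips are centred over the white cup, and nothing has moved. Wrist view: green button at (344,124), red at (333,201), 69 mm apart as specified (68). The instrument front is close on the +x side, so I'll turn the gripper to put its narrow side towards it and press under force watch.

```bash
python3 - <<'E'
from h import *
goto([459,267,180],[180,0,180])
move_l([459,267,60],speed=120)
wait(.3); f0=get_obs()['wrist_force'][2]; z=60; zc=None
print(get_obs()['t'],get_obs()['tcp_pos'],f0)
while z>14:
    z-=1.0 if zc else 1.5
    move_l([459,267,z],speed=25)
    f=get_obs()['wrist_force']; df=f[2]-f0
    if zc is None and df>1: zc=z
    if zc: print(z,np.round(f,2))
    if df>9: break
wait(.3); o=get_obs(); print(o['t'],o['tcp_pos'],o['wrist_force'])
E
```

```text
19.85 [459.36891737 267.17486665  60.57726584] 0.4621601345531155
40.5 [0.56 0.44 1.56]
39.5 [-0.22  0.66  0.19]
38.5 [ 0.35  0.33 -0.13]
37.5 [-0.22  0.2  -0.48]
36.5 [ 0.34 -1.27  0.42]
35.5 [ 0.52 -1.06  0.59]
34.5 [0.58 0.03 0.52]
33.5 [ 0.72 -0.98  1.54]
32.5 [0.45 0.49 2.02]
31.5 [-0.29  0.03  1.99]
30.5 [0.21 1.05 2.58]
29.5 [-0.52 -0.19  3.55]
28.5 [0.27 0.57 3.26]
27.5 [-0.27 -0.1   7.19]
26.5 [-3.62 -2.16 11.47]
26.9 [459.24333239 267.11329795  27.91579764] [-3.0674037  -1.11060574 12.69820082]
```

Contact came at about z 34 and the hard stop at about z 28, so the full 6 mm travel was reached. I'll withdraw and check.

```bash
python3 - <<'E'
from h import *
move_l([459,267,60],speed=40)
move_l([459,267,190],speed=150)
goto([410,100,240],[180,0,90])
wait(.5); o=get_obs(); print(o['t'],o['tcp_pos'],o['wrist_force'])
im=get_image('side'); cv2.imwrite('pics/s3.png',cv2.cvtColor(im,cv2.COLOR_RGB2BGR))
E
```

```text
30.55 [410.01456974 100.13003081 239.97190905] [0.95908609 0.95437933 0.33149827]
```

View pics/s3.png

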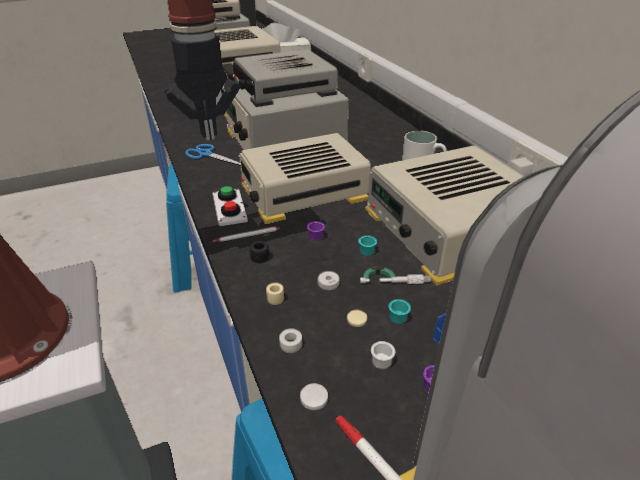

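All parts are where they started (brass disc (357,318), cup (383,354)), both buttons are up at (227,191) and (230,208), and the arm is clear.

```bash
python3 -c "
from station import *
print(sign_off())"
```

```text
the job is handed in; nothing more can be done
None
```

I pointed at the brass disc and then the white cup for about two seconds each, pressed the green button to its stop and let it come up. The arm then drew clear with no part visibly moved, and I handed the job in at about 31 s; the hand-in returned no verdict.

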